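# Find the high spot of a round board on a lining turntable with a dial gauge

## Robot

A 7-joint arm with a two-finger parallel gripper is mounted at the origin on the work surface. World frame = base frame: x ahead of the robot, y to its left, z up, the work surface at z = 0. Lengths are in m, angles in rad, forces in N, time in s.
With the tool pointing down it reaches from about 0.425 to 0.825 m from the base axis. Payload 3.6 kg.
Tool frame: the origin (TCP) lies where the fingers leave the gripper's body, on its centre line; the fingertips stand 73 mm ahead of it and the grasp point (between the pads) lies 54 mm ahead of it; z points along the fingers, y is the line along which they close (so a half turn about z gives the same grasp; the last joint's range is limited). The gripper opens to 85 mm and grips with 20 to 120 N. Pads are 22 mm wide; open, the fingers measure 114 mm over their backs; the gripper's body (76 mm by 85 mm) begins 54 mm behind the grasp point. The pads swing forward as they close: fully open they stand 13 mm farther back than shut.
Start: joints at [-1.337, 0.615, -0.013, 1.423, 0.008, 1.103, -0.04], TCP at [0.168, 0.628, 0.304] pointing down, gripper open.
Joint ranges: [-3.12, 3.12], [-0.3, 2.06], [-1.34, 1.32], [0.26, 2.42], [-1.36, 4.5], [0.01, 1.98], [-2.84, 2.84]. Speed limits (rad/s): [2.79, 2.79, 3.14, 3.14, 3.14, 3.14, 3.14].

## Interface

Orientations are given as a unit quaternion [x, y, z, w].
In Python, from station import arm, snapshot, camera_info, ticket gives the robot as it stands. Calls block until the motion is done:
- arm.movep(position, orientation): joint-space move of the TCP to a pose.
- arm.line_to(position, velocity=0.15, ori=None): straight line of the TCP; ori=None keeps the orientation; velocity is the mean speed in m/s.
- arm.move_j(angles): joint-space move.
- arm.move_gripper(opening, effort=None): opening from 0.0 (shut) to 1.0 (fully open); effort is the grip in N (None keeps the last); returns when the fingers have stopped.
- arm.pause(seconds).
- arm.ik(position, orientation): joint angles nearest the present ones, or None.
- snapshot(name): name is "scene" or "top" or "wrist"; returns the picture (480x640x3 uint8, blue, green, red); there is no depth.
- camera_info(name): a dict with "fx", "fy", "cx", "cy" (pixels), "dist_coeffs" ([k1, k2, p1, p2, k3] as OpenCV has them; the pictures are not rectified), "R" (3x3) and "t" (3): a world point X has camera coordinates R X + t; the wrist camera has in their place "T_tool_cam" (4x4, takes a point from camera to tool coordinates, whose origin is the TCP and whose axes are the flange's). Camera axes: x right, y down, z forward; pixel columns grow to the right and rows downward; lengths in m; the calibration is good to about 2 mm. A picture is of the moment at which its call begins: read the wrist's pose just before it. camera_info takes no time and is no camera call.
A pose or a line that the arm cannot do raises arm.MotionError and nothing moves.
- ticket.finish_job(): hands the job in; it is judged then, once.
Readings, each from a call of its own:
- arm.read_time(): time.
- arm.read_joint_positions(): joint angles.
- arm.read_dq(): joint speeds.
- arm.read_effort(): joint torques, N m.
- arm.read_tool_pos(): TCP position.
- arm.read_eef_rot(): TCP orientation.
- arm.read_ft_force(): force on the tool from outside, world axes, zero at the start.
- arm.read_wrist_torque(): the same for the moment, N m.
- arm.read_opening(): opening from 0.0 (shut) to 1.0 (fully open).
- arm.read_finger_force(): force on a finger pad.
Only numpy, scipy, OpenCV 4.12 (cv2) and the standard library are available. Lean on these libraries where they do the work, as an engineer would, in place of code of your own. Each camera call takes 0.05 s, during which the arm holds its last target. There are 200 camera calls.

## Task

The round purple board was put on the lining turntable by eye and its edge runs out. Slide the dial gauge up square to the board until the edge has pushed its plunger about half of its travel in, and let go of the gauge; then turn the board right round once by the crank handle while watching the gauge, and leave it standing where the plunger is pushed in farthest, with the high spot on the plunger and the gauge still pressing. Handle both gently: do not run the plunger against its stop or shove the turntable along the bench, and leave the tape, the folding rule and the pen basket where they are.

Things in the scene. Friction and masses are not known exactly. Their poses are not given: they have to be found in the camera images.
- turntable: Turntable, 3 kg, standing loose on the bench (over about 15 N of side push slides it). Grey foot 176 mm across; a plain round purple board, 220 mm in diameter, underside 55 mm and top 67 mm up, off centre in an unknown direction (its edge runs out by some 8 mm in all); flat crank arm above it (top 80 mm up, nut 85 mm). Origin on the upright axis at bench level; it does not turn.
- axis (a point): Point on the turntable's upright turning axis, 61 mm above the bench (mid-height of the board's edge).
- handle (a point): The crank handle: upright black cylinder, 22 mm in diameter, from 83 to 128 mm above the bench. It revolves freely on its own pin, so a hand holding it can go round without twisting. This point is on its centre line, 108 mm above the bench; it goes round the axis at a radius of 55 mm.
- crank (a joint): Angle of the crank arm and board (they turn together), rad, counterclockwise from above positive; starts near 0, counts on over whole turns (one turn is 6.28), no end stops either way. Drag about 0.1 Nm; it stays where it is left. It tells nothing of where the high spot is.
- gauge: Loose dial gauge on a weighted base, 0.9 kg, left of the turntable. Blue block 100 (x) x 44 (y) x 36 mm high, from 70 mm behind the origin to 30 ahead; above it a round case 90 mm across with upward dial (5 mm behind to 85 ahead, top 77 mm above the bench), then stem (to 100 mm) and plunger, level, 61 mm above the bench, along +x. Origin at bench level on the centre line, z up.
- base_grip (a point): Where to take the gauge: middle of the rear of its blue block, 45 mm behind the gauge's origin, 24 mm above the bench; 44 mm wide across (gauge y), nothing above it. The block stands flat and slides on the bench.
- tip (a point): Centre of the smooth red ball (8 mm in diameter) at the end of the gauge's plunger; with the plunger fully out it is 134 mm ahead of the gauge's origin, 61 mm above the bench.
- plunger (a joint): Gauge reading: how far the plunger is pushed in, m, 0 (out) to 0.025 (on its stop). Spring 0.5 N plus 0.06 N per mm. The dial's red needle shows the same: at 0 it points along the plunger, and turns clockwise from above, once round for 30 mm (30 marks, long ones each 5 mm); half of the travel is 12.5 mm, 150 degrees.
- tape: Bystander: loose roll of paper tape lying flat, 110 mm across, 48 mm high. Origin at the centre of its underside.
- rule: Bystander: loose yellow folding rule, folded, 237 x 17 x 18 mm. Origin at the centre of its underside, long axis x.
- basket: Bystander: loose blue open basket with marker pens, 150 x 220 x 75 mm. Origin at the centre of its underside.
Things that resemble listed ones, but are neither listed nor needed, are in the scene too. What is shaped like the gauge but black or pink is not meant.

How it is judged:
On the way, in this order (a step that is already met when the one before it is completed fails the run):
1. the gauge is let go with its plunger pushed about half in (8.5 to 16.5 mm) by the board's edge (value of joint plunger between 0.0085 and 0.0165 m and contact force between gauge and turntable above 0.2 N and contact force between the fingers and gauge below 0.1 N and linear speed of gauge below 0.01 m/s and angle between gauge's own z axis and vertical below 0.05 rad), for 0.2 s.
2. the board has been turned right round once, the plunger on its edge ((value of joint crank above 5.6 rad or value of joint crank below -5.6 rad) and value of joint plunger above 0.0003 m), for 0.05 s.
At the end, for the whole second after the job is handed in: Board at rest, high spot on the plunger (tip within 0.35 mm of the farthest the edge can push it, about 20 degrees); gauge flat, at rest, plunger pushed in 2 to 24.7 mm by the edge; turntable within 8 mm, tape, rule and basket within 15 mm of their places; nothing held (horizontal distance between axis and tip above 0.1174 m and value of joint plunger between 0.002 and 0.0247 m and contact force between gauge and turntable above 0.2 N and angle between gauge's own z axis and vertical below 0.05 rad and linear speed of gauge below 0.01 m/s and velocity of joint crank between -0.03 and 0.03 rad/s and distance of turntable from where it was at the start of the episode below 0.008 m and distance of each of tape, rule, basket from where it was at the start of the episode below 0.015 m); the robot touches nothing.
It fails at once if the plunger is rammed: more than 6 N between gauge and turntable (contact force between gauge and turntable above 6 N).
It fails at once if the turntable is shoved by more than 8 mm (distance of turntable from where it was at the start of the episode above 0.008 m).
It fails at once if a bystander is moved by more than 15 mm (distance of any of tape, rule, basket from where it was at the start of the episode above 0.015 m).
It also fails if it takes over 72 s, if anything falls off the work surface, if the arm or the gripper's body presses on something with over 40 N, if the wrist force passes 120 N, or if a joint passes its speed limit or range.

## Working session

There is one attempt and no reset: what is moved stays moved. The work goes in short steps, each a Python script; the robot and the scene stay as the last script left them, time stands still between calls to the robot, and variables do not carry over. Pictures are saved under pics/ and viewed, at most 10 in all, crops included, and the job is handed in when it is done.

```bash
ls; mkdir -p pics; python3 - <<'E'
from station import arm, snapshot, camera_info
import cv2
for n in ("scene","top"):
    cv2.imwrite(f"pics/{n}0.png",snapshot(n)); print(n,camera_info(n))
print(camera_info("wrist")); print(arm.read_time(),arm.read_eef_rot(),arm.read_tool_pos())
E
```

```text
pics
scene {'fx': 604.1769244853033, 'fy': 604.1769244853033, 'cx': 323.02073182760023, 'cy': 235.14580810954376, 'dist_coeffs': array([-0.21199401,  0.        ,  0.        ,  0.        ,  0.        ]), 'R': array([[ 0.06419079,  0.99787181,  0.01146307],
       [ 0.84778377, -0.04846916, -0.52812255],
       [-0.52644299,  0.04361881, -0.84909079]]), 't': array([-0.08143924, -0.39974882,  2.01118356])}
top {'fx': 492.069093278089, 'fy': 492.069093278089, 'cx': 318.8015289773016, 'cy': 237.23800020401552, 'dist_coeffs': array([-0.12819914,  0.        ,  0.        ,  0.        ,  0.        ]), 'R': array([[-1.70929352e-02, -9.99853285e-01, -1.11376526e-03],
       [-9.98812971e-01,  1.71259456e-02, -4.55999023e-02],
       [ 4.56122864e-02,  3.33007011e-04, -9.98959163e-01]]), 't': array([0.06405186, 0.52818121, 1.31468449])}
{'fx': 367.06965481981405, 'fy': 367.06965481981405, 'cx': 321.6688708158609, 'cy': 243.46275303969176, 'dist_coeffs': array([-0.07440443,  0.        ,  0.        ,  0.        ,  0.        ]), 'T_tool_cam': array([[-2.99076843e-05, -9.58005798e-01, -2.86748828e-01,
         7.28738667e-02],
       [ 9.99999138e-01,  3.47685819e-04, -1.26589075e-03,
         1.70880232e-03],
       [ 1.31242918e-03, -2.86748618e-01,  9.58004962e-01,
        -7.05217501e-02],
       [ 0.00000000e+00,  0.00000000e+00,  0.00000000e+00,
         1.00000000e+00]])}
0.1 [ 1.30008284e-01  9.91512220e-01 -1.15949404e-03 -1.41983958e-04] [0.1674539  0.6275162  0.30284431]
```

View pics/top0.png

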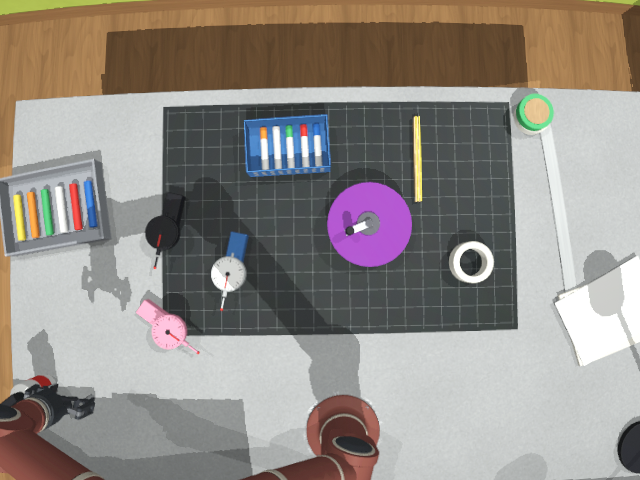

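View pics/scene0.png

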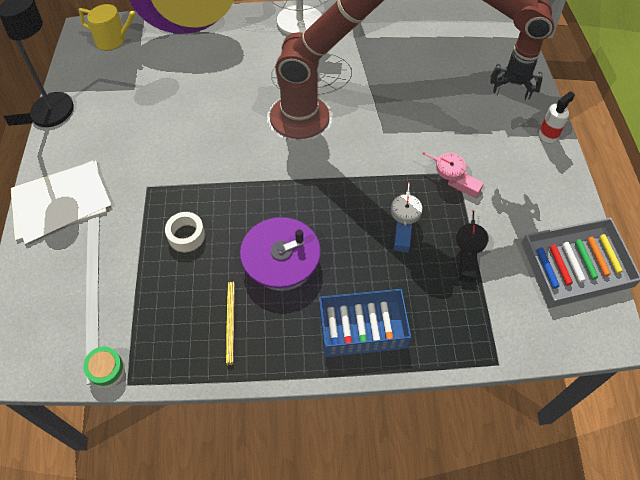

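The top view shows the gauge dial at (228,275), its blue block at about (237,245) and the plunger pointing down towards the robot. The board is centred at about (370,224), with the hub at (369,222) and the handle at (349,231). The basket is at (287,145). The scene view agrees with this.

```bash
cat > h.py <<'E'
from station import arm, snapshot, camera_info, ticket
import cv2, numpy as np
from scipy.spatial.transform import Rotation as Ro
def pose(): return np.array(arm.read_tool_pos()), Ro.from_quat(arm.read_eef_rot())
def cast(name, px, z, tp=None):
    """pixels -> world points on the plane of height z"""
    c=camera_info(name); K=np.array([[c["fx"],0,c["cx"]],[0,c["fy"],c["cy"]],[0,0,1]])
    u=cv2.undistortPoints(np.float64(px).reshape(-1,1,2),K,c["dist_coeffs"]).reshape(-1,2)
    d=np.c_[u,np.ones(len(u))]
    if name=="wrist":
        T=np.array(c["T_tool_cam"]); p,R=tp
        o=p+R.apply(T[:3,3]); d=R.apply(d@T[:3,:3].T)
    else:
        o=-c["R"].T@c["t"]; d=d@c["R"]
    return o+d*((z-o[2])/d[:,2])[:,None]
def mask(im,lo,hi,box=None):
    m=cv2.inRange(cv2.cvtColor(im,cv2.COLOR_BGR2HSV),lo,hi)
    if box: k=np.zeros_like(m); x0,y0,x1,y1=box; k[y0:y1,x0:x1]=255; m&=k
    return m
def big(m): return max(cv2.findContours(m,cv2.RETR_EXTERNAL,cv2.CHAIN_APPROX_NONE)[0],key=cv2.contourArea)
def down(a):  # tool down, tool x at world yaw a
    return Ro.from_matrix(np.array([[np.cos(a),np.sin(a),0],[np.sin(a),-np.cos(a),0],[0,0,-1]]))
E
python3 - <<'E'
from h import *
im=cv2.imread("pics/top0.png")
c=big(mask(im,(130,100,60),(155,255,255)))
(e,ax,_)=cv2.fitEllipse(c); print("board",e,ax,cast("top",e,.067))
h=mask(im,(0,0,60),(180,60,150),(355,205,390,240)); M=cv2.moments(h,True); q=(M["m10"]/M["m00"],M["m01"]/M["m00"]); print("hub",q,M["m00"],cast("top",q,.08))
b=cv2.minAreaRect(big(mask(im,(100,120,60),(120,255,255),(215,225,260,275)))); print("block",b,cast("top",b[0],.036))
d=big(mask(im,(0,0,150),(180,60,255),(205,250,250,300))); (q,r)=cv2.minEnclosingCircle(d); print("dial",q,r,cast("top",q,.077))
k=mask(im,(0,0,0),(180,90,45),(335,220,360,245)); M=cv2.moments(k,True); q=(M["m10"]/M["m00"],M["m01"]/M["m00"]); print("handle",q,M["m00"],cast("top",q,.12))
g=cast("top",[(238,240)],.036)[0]
for a in (180,190,90,-90,-80):
    j=arm.ik([g[0],g[1],.3],down(np.radians(a)).as_quat()); print(a,g,None if j is None else np.round(j,2))
E
```

```text
board (369.0743103027344, 223.98121643066406) (83.96333312988281, 84.56175231933594) [[ 0.5588413  -0.07585293  0.067     ]]
hub (369.20062695924764, 222.44200626959247) 319.0 [[ 0.56187051 -0.0749324   0.08      ]]
block ((236.5902557373047, 245.9121856689453), (18.438562393188477, 27.238784790039062), 12.094757080078125) [[0.50879469 0.27368284 0.036     ]]
dial (228.0, 274.5) 22.07383918762207 [[0.43441886 0.28986434 0.077     ]]
handle (346.5, 232.5) 2.0 [[ 0.53485061 -0.01388328  0.12      ]]
180 [0.52444408 0.26975394 0.036     ] [-0.51  0.52 -0.01  1.61  0.01  1.01  1.05]
190 [0.52444408 0.26975394 0.036     ] [-0.48  0.52 -0.06  1.61  0.03  1.01  1.2 ]
90 [0.52444408 0.26975394 0.036     ] [-0.74  0.54  0.37  1.62 -0.22  1.02 -0.31]
-90 [0.52444408 0.26975394 0.036     ] [-0.24  0.56 -0.44  1.6   0.27  1.04  2.38]
-80 [0.52444408 0.26975394 0.036     ] [-0.21  0.56 -0.49  1.6   0.3   1.05  2.53]
```

```bash
python3 - <<'E'
from h import *
a=np.radians(168)
arm.movep([.525,.270,.27],down(a).as_quat())
tp=pose(); im=snapshot("wrist"); cv2.imwrite("pics/w1.png",im); print(tp[0],tp[1].as_quat().tolist(),arm.read_time())
E
```

```text
[0.52423921 0.27184008 0.27006735] [0.10310019078899307, 0.9946707493192701, 0.0006333913196212294, -0.00022343534012417144] 1.9917
```

View pics/w1.png

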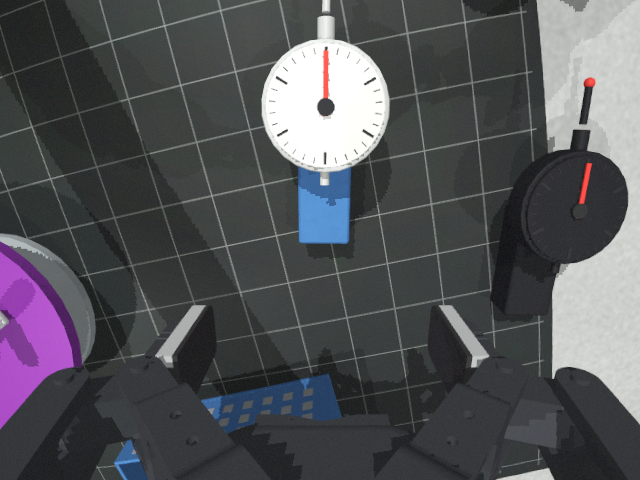

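The wrist view shows the gauge square in front. The dial hub is at (325,106), and the rear edge of the block's top runs from (299,243) to (350,243).

```bash
python3 - <<'E'
from h import *
im=cv2.imread("pics/w1.png"); tp=(np.array([0.52423921,0.27184008,0.27006735]),Ro.from_quat([0.10310019,0.99467075,0.00063339,-0.00022344]))
q,r=cv2.minEnclosingCircle(big(cv2.morphologyEx(mask(im,(0,0,170),(180,40,255),(240,30,410,180)),cv2.MORPH_OPEN,np.ones((25,25)))))
d=cast("wrist",q,.077,tp)[0]; b=cast("wrist",[(299,242),(350,242)],.036,tp); m=b.mean(0)
u=(d-m)[:2]; L=np.hypot(*u); u/=L; a=np.arctan2(u[1],u[0]); g=m[:2]+.020*u
print(q,r,"L(110)",L,"w(44)",np.linalg.norm(b[0]-b[1]),"yaw",np.degrees(a),"grip",g)
Q=down(a).as_quat()
arm.movep([*g,.16],Q); arm.move_gripper(.85)
arm.line_to([*g,.079],.08); print(arm.read_ft_force())
arm.move_gripper(0.0,25); print(arm.read_opening(),arm.read_finger_force(),arm.read_ft_force(),arm.read_tool_pos(),arm.read_time())
cv2.imwrite("pics/top1.png",snapshot("top"))
# hub refine
ok=cast("top",[(369.2,222.4)],.08)[0][:2]; ug=ok-g; print("to axis",np.hypot(*ug),np.degrees(np.arctan2(ug[1],ug[0])))
E
```

```text
(325.5, 107.5) 63.328609466552734 L(110) 0.10759309686972791 w(44) 0.04413500908790945 yaw 168.07610600376648 grip [0.5220434  0.27645344]
[-0.23709396 -0.85650006 -0.14183859]
0.5115505391217098 27.224838137626648 [-1.03630281 -2.084715    4.50332406] [0.52226827 0.27590535 0.07966167] 4.325
to axis 0.3536486939099793 -83.51614673886549
```

```bash
python3 - <<'E'
from h import *
ax=np.array([.5619,-.0749]); p=np.array(arm.read_tool_pos()); z=p[2]
a0=np.radians(168.08); u=ax-p[:2]; L=np.hypot(*u); u/=L; a1=np.arctan2(u[1],u[0])+2*np.pi
t0=arm.read_time()
for k in range(1,8):
    s=k/7; arm.line_to([*(p[:2]+u*s*.045),z],.013,down(a0+(a1-a0)*s).as_quat())
P,R=pose(); print(P,R.apply([1,0,0]),arm.read_ft_force(),arm.read_time()-t0,"dist",np.hypot(*(ax-P[:2])),arm.read_opening(),np.round(arm.read_joint_positions(),2))
cv2.imwrite("pics/top2.png",cv2.resize(snapshot("top")[130:330,200:440],None,fx=2.5,fy=2.5))
cv2.imwrite("pics/w2.png",snapshot("wrist"))
E
```

```text
[0.52728766 0.23071557 0.07966084] [ 1.13158337e-01 -9.93576624e-01  8.26112492e-04] [-4.41041559  2.13062064  6.05151314] 4.5417000000000005 dist 0.30756932196595144 0.5089801138316435 [-0.16  0.85 -0.48  1.83  0.63  0.62  2.23]
```

View pics/top2.png

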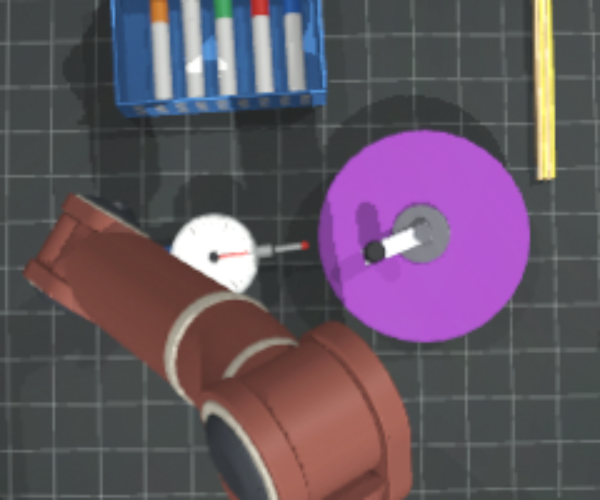

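View pics/w2.png

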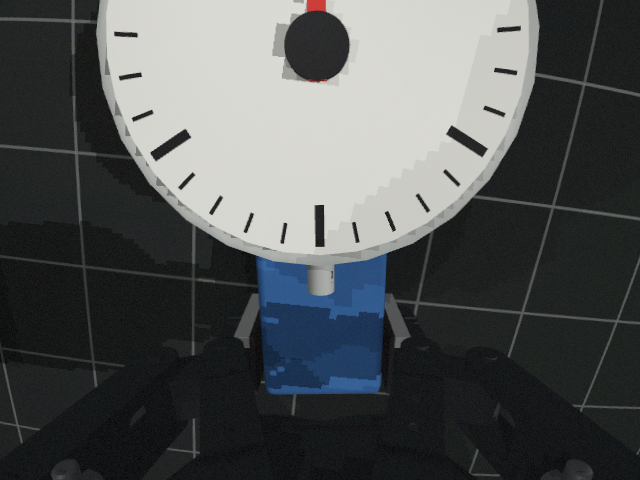

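The top view shows the gauge aimed squarely at the axis, with the red tip (crop 304,245) just short of the board edge (crop 319,240). The wrist view has the dial hub at (318,46) and the needle pointing straight ahead, at 0.

```bash
cat >> h.py <<'E'
def wread():
    """gauge reading (mm) from the wrist camera while the gauge is held"""
    tp=pose(); im=snapshot("wrist"); m=mask(im,(0,150,80),(8,255,255),(100,0,540,260))|mask(im,(172,150,80),(180,255,255),(100,0,540,260))
    v,u=np.nonzero(m); w=cast("wrist",np.c_[u,v],.077,tp); h=cast("wrist",[(318,46)],.077,tp)[0]
    l=tp[1].inv().apply(w-h); s=np.hypot(l[:,0],l[:,1])>.012
    c=l[s].mean(0) # tool frame: x ahead, y right
    return (np.degrees(np.arctan2(c[1],c[0]))%360)/12, s.sum(), im
E
python3 - <<'E'
from h import *
ax=np.array([.5619,-.0749])
P,R=pose(); z=P[2]; u=ax-P[:2]; D=np.hypot(*u); u/=D
for d in (.294,.290,.287):
    arm.line_to([*(ax-u*d),z],.02); arm.pause(.2)
    r,n,im=wread(); print(d,r,n,arm.read_ft_force(),arm.read_time())
cv2.imwrite("pics/w3.png",im)
E
```

```text
0.294 nan 0 [1.09263925 3.99324969 0.00426222] 10.1167
0.29 6.118711150384129 1834 [-0.80202276  3.97074864  1.84029988] 10.7167
0.287 8.582309149329099 2384 [-0.99801521  4.28772533  1.03676296] 11.2667h.py:28: RuntimeWarning: Mean of empty slice.
  c=l[s].mean(0) # tool frame: x ahead, y right
  ret = um.true_divide(
```

View pics/w3.png

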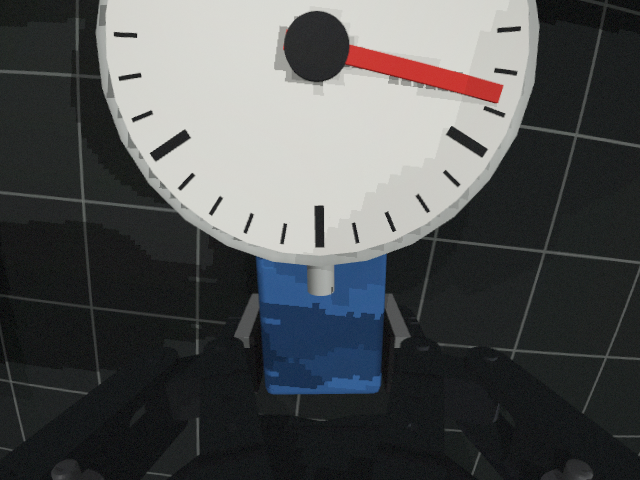

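The needle reads about 8.6, between marks 8 and 9 at (500,94), so the reader works. I'll advance 4 mm, release and retreat, then look at the crank.

```bash
python3 - <<'E'
from h import *
ax=np.array([.5619,-.0749])
P,R=pose(); z=P[2]; u=ax-P[:2]; D=np.hypot(*u); u/=D
arm.line_to([*(ax-u*.283),z],.02); arm.pause(.2); print(wread()[0])
arm.move_gripper(.85); arm.pause(.4); print("released",wread()[0],arm.read_opening(),arm.read_ft_force(),arm.read_time())
arm.line_to([*(ax-u*.283),.2],.12)
h=np.array([.535,-.022])
for a in (-90,-60,180,90,0):
    j=arm.ik([h[0],h[1],.28],down(np.radians(a)).as_quat()); print(a,None if j is None else np.round(j,2))
a=np.radians(180)
arm.movep([.60,-.06,.30],down(a).as_quat())
tp=pose(); im=snapshot("wrist"); cv2.imwrite("pics/w4.png",im); print(tp[0].tolist(),tp[1].as_quat().tolist(),arm.read_time())
cv2.imwrite("pics/top4.png",snapshot("top"))
E
```

```text
12.830739479583611
released 12.81310482955505 0.8518945756731192 [-0.17946204  0.42910322 -0.19946002] 12.7083
-90 [ 0.44  0.54 -0.68  1.78  0.4   0.97  2.74]
-60 [-0.66  0.71  1.13  1.81 -0.72  1.11 -1.88]
180 [ 0.15  0.47 -0.21  1.78  0.12  0.9   1.45]
90 [-0.66  0.71  1.13  1.81 -0.72  1.11  0.74]
0 [-0.66  0.71  1.13  1.81 -0.72  1.11 -0.84]
[0.5996118207519796, -0.05799323047200075, 0.2990825965909844] [-0.0018917496188925922, 0.9999973502308133, 0.000904794353105328, -0.0009498220413485024] 15.0333
```

View pics/w4.png

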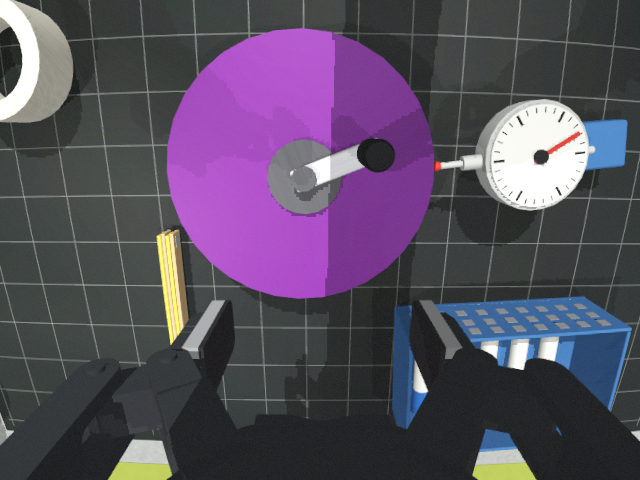

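The wrist view shows the handle top at about (377,153), the nut at (304,178), the tip touching the board edge at (438,166), and the dial at (540,157) reading about 13 with the gauge free.

```bash
python3 - <<'E'
from h import *
im=cv2.imread("pics/w4.png"); tp=(np.array([0.59961182,-0.05799323,0.2990826]),Ro.from_quat([-0.00189175,0.99999735,0.0009048,-0.00094982]))
h,r=cv2.minEnclosingCircle(big(mask(im,(0,0,0),(180,255,50),(350,130,405,180)))); H=cast("wrist",h,.128,tp)[0]
m=mask(im,(0,0,60),(180,45,150),(262,132,345,220)); d,rd=cv2.minEnclosingCircle(big(m)); 
print("handle",h,r,H,"disc",d,rd,cast("wrist",d,.074,tp)[0],"nut",cast("wrist",[(304,178)],.085,tp)[0])
e=cv2.fitEllipse(big(mask(im,(130,100,40),(160,255,255)))); B=cast("wrist",e[0],.067,tp)[0]; print("board",e,B)
for A in (cast("wrist",[(304,178)],.085,tp)[0],cast("wrist",d,.074,tp)[0]):
    v=(H-A)[:2]; print("crank r",np.hypot(*v),np.degrees(np.arctan2(v[1],v[0])),"board off",(B-A)[:2])
A=np.array([.562,-.075])
for a in (120,150,180,-150,-120):
    J=[arm.ik([A[0]+.055*np.cos(t),A[1]+.055*np.sin(t),.166],down(np.radians(a)).as_quat()) for t in np.arange(0,6.28,.52)]
    if any(j is None for j in J): print(a,"none"); continue
    print(a,np.round(np.min(J,0),2),np.round(np.max(J,0),2))
E
```

```text
handle (375.1896667480469, 154.7413787841797) 18.57053565979004 [ 0.53929249 -0.02209877  0.128     ] disc (304.123291015625, 176.46575927734375) 36.8797492980957 [ 0.55930219 -0.07052175  0.074     ] nut [ 0.55928772 -0.0701151   0.085     ]
board ((300.0696105957031, 162.9773712158203), (265.9397888183594, 270.2867736816406), 154.12033081054688) [ 0.54918797 -0.074043    0.067     ]
crank r 0.05201324249957815 112.60809893071072 board off [-0.01009975 -0.00392789]
crank r 0.05239440114603267 112.45176128925272 board off [-0.01011422 -0.00352124]
120 [-0.03  0.6   0.03  1.66 -0.05  0.58  0.56] [ 0.17  0.72  0.05  1.97 -0.03  0.76  0.75]
150 [ 0.05  0.6  -0.08  1.65  0.07  0.58  0.97] [ 0.24  0.72 -0.07  1.97  0.08  0.77  1.17]
180 [ 0.12  0.6  -0.19  1.65  0.18  0.59  1.39] [ 0.31  0.73 -0.18  1.96  0.19  0.78  1.59]
-150 [ 0.19  0.61 -0.3   1.65  0.28  0.61  1.82] [ 0.38  0.74 -0.29  1.96  0.29  0.8   2.02]
-120 [ 0.25  0.63 -0.43  1.65  0.39  0.63  2.25] [ 0.45  0.76 -0.4   1.96  0.4   0.82  2.44]
```

View pics/top4.png

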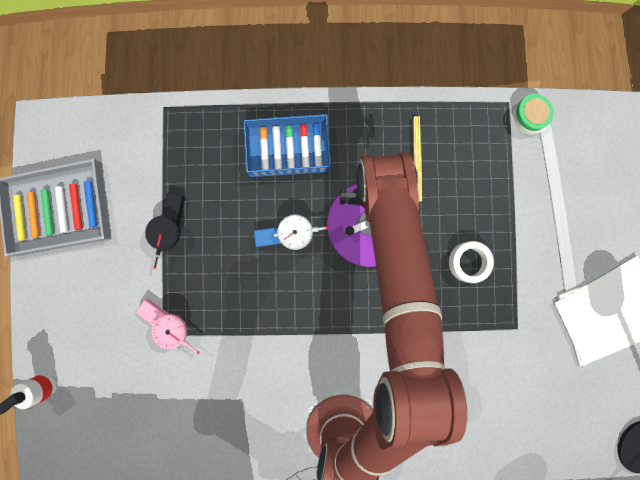

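```bash
python3 - <<'E'
from h import *
print("top handle",cast("top",[(349,231)],.128)[0])
H=np.array([.539,-.022]); Q=down(np.radians(113)).as_quat()
arm.movep([*H,.23],Q); arm.move_gripper(.6)
arm.line_to([*H,.163],.08); arm.pause(.3); f0=np.array(arm.read_ft_force()); print("base",f0)
arm.move_gripper(0.0,20); arm.pause(.2)
print(arm.read_opening(),arm.read_finger_force(),np.array(arm.read_ft_force())-f0,arm.read_tool_pos(),arm.read_time()); np.save("f0.npy",f0)
im=snapshot("top"); cv2.imwrite("pics/top5.png",cv2.resize(im[170:290,220:420],None,fx=3,fy=3,interpolation=cv2.INTER_NEAREST))
E
```

```text
top handle [ 0.53801036 -0.01966834  0.128     ]
base [-0.04032092  0.72101675  0.45909226]
0.2496718473406708 22.35069215297699 [ 0.87904202 -0.04805769  1.76217756] [ 0.53932971 -0.02192792  0.16322866] 18.2667
```

View pics/top5.png

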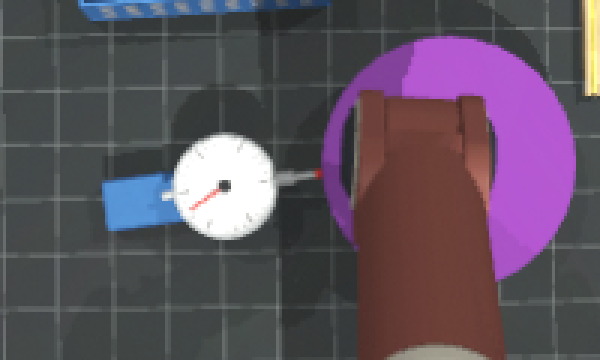

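The top view shows the dial hub at crop (224,186) and the needle pointing to (190,209), about 153° or 12.8 mm. The dial is not hidden by the arm and the handle is held. Now I'll turn it with radial force correction.

```bash
cat >> h.py <<'E'
HUB=np.array([220+224.5/3,170+186/3-.3])
def tread():
    im=snapshot("top").astype(float); w=np.clip(im[...,2]-np.maximum(im[...,0],im[...,1])-25,0,None)
    v,u=np.nonzero(w); d=np.c_[u,v]-HUB; r=np.hypot(*d.T); s=(r>3)&(r<15)
    if s.sum()<4: return np.nan
    c=(d[s]*w[v[s],u[s]][:,None]).sum(0); return ((np.degrees(np.arctan2(c[1],c[0]))+7.3)%360)/12
def turn(c,ths,log,z=.1632,v=.05):
    f0=np.load("f0.npy")
    for t in ths:
        n=np.array([np.cos(t),np.sin(t)])
        arm.line_to([*(c+.055*n),z],v)
        f=(np.array(arm.read_ft_force())-f0)[:2]; fr=f@n; ft=f@[-n[1],n[0]]
        c=c+np.clip(1.2e-4*fr,-6e-4,6e-4)*n
        p=np.array(arm.read_tool_pos())[:2]-c
        log.append((np.arctan2(p[1],p[0]),tread(),fr,ft))
        print(round(np.degrees(t)),np.round(np.degrees(log[-1][0]),1),"read %.2f fr %.1f ft %.1f"%log[-1][1:],np.round(c,4))
        if np.hypot(*f)>14: print("ABORT"); break
    return c
E
python3 - <<'E'
from h import *
t0=np.radians(113); p=np.array(arm.read_tool_pos())[:2]; c=p-.055*np.array([np.cos(t0),np.sin(t0)])
log=[]; c=turn(c,t0+np.radians([0,5,10,15,25,35,45]),log); np.savez("s.npz",c=c,log=log); print(arm.read_time())
E
```

```text
113 112.9 read 12.96 fr -0.9 ft 0.4 [ 0.5609 -0.0727]
118 118.5 read 12.82 fr -0.2 ft 0.3 [ 0.5609 -0.0727]
123 123.7 read 12.68 fr 0.0 ft 0.5 [ 0.5609 -0.0727]
128 128.7 read 12.62 fr 1.5 ft 0.2 [ 0.5608 -0.0725]
138 139.3 read 12.53 fr 0.6 ft 2.1 [ 0.5607 -0.0725]
148 149.1 read 12.57 fr 1.4 ft 1.6 [ 0.5606 -0.0724]
158 159.2 read 12.70 fr 2.4 ft 0.9 [ 0.5603 -0.0723]
20.6917
```

```bash
python3 - <<'E'
from h import *
d=np.load("s.npz"); log=[tuple(x) for x in d["log"]]
c=turn(d["c"],np.radians(np.arange(172,463,14.5)),log,v=.06); np.savez("s.npz",c=c,log=log)
L=np.array(log); t=np.unwrap(L[:,0]); A=np.c_[np.ones(len(t)),np.cos(t),np.sin(t)]
x,res,_,_=np.linalg.lstsq(A,L[:,1],rcond=None); print("mean,amp,phase",x[0],np.hypot(x[1],x[2]),np.degrees(np.arctan2(x[2],x[1]))%360,"rms",np.std(L[:,1]-A@x))
print(np.degrees(t[-1]),arm.read_time())
E
```

```text
172 173.6 read 13.12 fr 1.1 ft 2.7 [ 0.5602 -0.0723]
186 -172.9 read 13.64 fr 0.8 ft 2.4 [ 0.5601 -0.0723]
201 -158.6 read 14.41 fr 2.1 ft 1.8 [ 0.5598 -0.0724]
216 -144.0 read 15.28 fr 2.8 ft 0.7 [ 0.5596 -0.0726]
230 -129.5 read 16.22 fr 1.9 ft 0.7 [ 0.5594 -0.0727]
244 -114.9 read 17.19 fr 2.9 ft 1.3 [ 0.5593 -0.073 ]
259 -100.5 read 18.07 fr 2.3 ft 0.7 [ 0.5592 -0.0733]
274 -85.9 read 18.77 fr 1.6 ft 0.6 [ 0.5592 -0.0735]
288 -71.5 read 19.45 fr 0.8 ft 1.1 [ 0.5593 -0.0736]
302 -57.1 read 19.81 fr 1.7 ft 1.0 [ 0.5594 -0.0738]
317 -42.7 read 20.02 fr 0.6 ft 0.5 [ 0.5594 -0.0738]
332 -28.2 read 19.97 fr 0.6 ft 0.1 [ 0.5595 -0.0739]
346 -13.0 read 19.66 fr 2.0 ft 0.4 [ 0.5597 -0.0739]
360 1.9 read 19.10 fr 1.5 ft 0.9 [ 0.5599 -0.0739]
375 16.2 read 18.42 fr 1.9 ft -0.0 [ 0.5601 -0.0739]
390 30.6 read 17.58 fr 2.9 ft 0.3 [ 0.5604 -0.0737]
404 44.9 read 16.65 fr 2.7 ft 1.8 [ 0.5606 -0.0735]
418 59.3 read 15.67 fr 2.5 ft 1.2 [ 0.5608 -0.0732]
433 74.1 read 14.79 fr 2.2 ft 1.6 [ 0.5609 -0.0729]
448 89.2 read 13.92 fr 2.6 ft 1.8 [ 0.5609 -0.0726]
462 104.3 read 13.24 fr 1.4 ft 1.9 [ 0.5609 -0.0725]
mean,amp,phase 16.264532837144426 3.751018399433642 320.9809875082636 rms 0.02138355730614206
464.2981041695281 29.7833
```

```bash
python3 - <<'E'
from h import *
d=np.load("s.npz"); log=[]
c=turn(d["c"],np.radians([448,433,419,404,390,375,361,346,332,321]),log,v=.06)
arm.pause(.3); print(tread()); arm.move_gripper(.6); arm.pause(.3); print(tread(),arm.read_time())
p=arm.read_tool_pos(); arm.line_to([p[0],p[1],.27],.1); arm.pause(.3)
print(tread()); im=snapshot("wrist"); cv2.imwrite("pics/w6.png",im); cv2.imwrite("pics/top6.png",snapshot("top"))
E
```

```text
448 88.7 read 13.96 fr 2.8 ft -1.0 [ 0.5609 -0.0721]
433 73.2 read 14.86 fr 1.9 ft -0.9 [ 0.5609 -0.0719]
419 58.5 read 15.76 fr 1.6 ft -1.0 [ 0.561  -0.0718]
404 43.1 read 16.72 fr -0.2 ft -1.5 [ 0.561  -0.0718]
390 28.8 read 17.64 fr 0.3 ft -1.9 [ 0.5611 -0.0718]
375 13.5 read 18.47 fr 0.2 ft -1.9 [ 0.5611 -0.0717]
361 -0.6 read 19.12 fr 1.1 ft -0.7 [ 0.5612 -0.0717]
346 -15.9 read 19.69 fr 0.5 ft -1.9 [ 0.5613 -0.0718]
332 -30.1 read 19.96 fr -0.8 ft -0.8 [ 0.5612 -0.0717]
321 -41.2 read 20.03 fr -0.5 ft -0.2 [ 0.5611 -0.0717]
20.031790155969528
20.031458677887223 35.1417
20.031616144704945
```

View pics/top6.png

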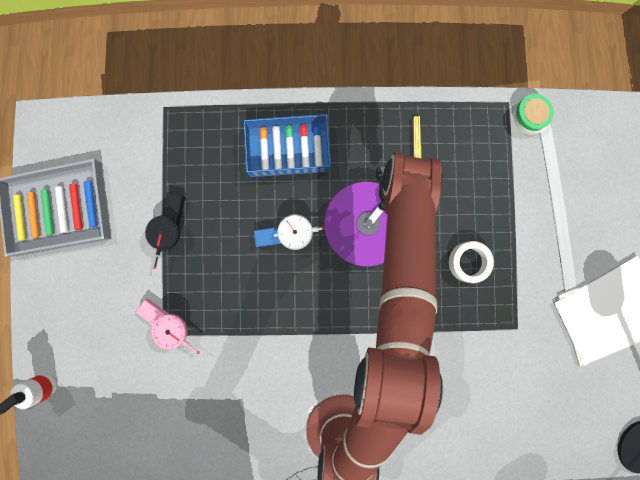

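The top view shows the hand clear, the dial steady at the 20.0 mm maximum, and the bystanders in place.

```bash
python3 -c "
from station import ticket
print(ticket.finish_job())"
```

```text
the job is handed in; nothing more can be done
None
```

I handed the job in: I let go of the gauge at about 12.8 mm, turned the board right round once by the crank, and left it at the farthest push (about 20.0 mm) with the hand clear; no verdict came back.

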